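# Empty the mill pot into the catch box

## Task

The steel catch box was left to drain upside down on the mat: turn it right way up and stand it on the worktop under the pouring side of the tilting stand. Then swing the stand's lever over so that the cradle tips right over and all five grinding balls roll out of the pot into the box, and bring the pot back upright on its stop. Leave the beaker and the slide box where they stand.

Things in the scene. Friction and masses are not known exactly. Their poses are not given: they have to be found in the camera images.
- catch_box: Open stainless steel box, outside 110 (x) x 70 (y) x 70 (z) mm, walls and floor 3 mm, 0.2 to 0.3 kg. Origin: centre of the outside of its floor; z points to the open mouth. Starts mouth down on the mat (origin on top, 73 mm up), long axis within 0.5 rad of world y. Grip it across y. Too low to turn over in one grasp: stand it on a 110 mm high end first, regrasp.
- drain_mat: Thin black rubber mat lying on the worktop, 200 (x) x 240 (y) x 3 mm, fixed. Origin: centre of its underside. The box starts on it and may stay on it while it is being turned, but the stand is not on the mat.
- tilt_stand: Grey stand fixed to the worktop. Origin: on the worktop below the pivot, midway between the uprights. x points to the pouring side (roughly world -y), y along the pivot axis, z up; the lever side (-y) faces the robot. Base 12 mm high, x -120 to +15 mm, y -70 to 70; uprights at y = 52 to 62 mm either side, x -18 to 18, up to z = 187.
- pivot (a point): Point on the pivot axis midway between the uprights, 165 mm above the worktop. The pivot axis is the stand's y axis.
- catch_spot (a point): Point on the worktop 76 mm from the pivot along the stand's x. Balls of a calmly tipped pot (swing of 2 to 5 s) fall 55 to 90 mm from the pivot axis, within 13 mm of the middle plane: the box is right with its middle here (within 20 mm along the stand's x, 6 mm across) and its long side along the stand's x; its near end is then 6 mm off the base plate's edge.
- cradle (a joint): Tilt of cradle, pot and lever, rad: 0 = pot upright on its stop (start), positive = tipping towards the stand's +x (turning about the stand's +y through the pivot), end stop at 2.15. The balls roll out between about 1.9 and 2.1. A stiff bearing (0.35 N m, 3 to 6 N at the grip) keeps it where it is left.
- lever_grip (a point): On the lever's black grip bar, 16 mm thick, 78 mm long, parallel to the pivot axis, 110 mm from it, 112 mm to the stand's -y side. At joint 0 it leans back (stand x = -95, z = 220 mm); at the end stop forward (x = 98, z = 215); passes over the top (z = 275). Take it from above, fingers closing along the stand's x; the bar turns between the fingers.
- pot_mouth (a point): Centre of the mouth of the steel milling pot clamped in the cradle: 84 mm outside diameter, 92 mm high, open, holding the balls. Upright, its rim is 40 mm above and its underside 52 mm below the pivot. On the pouring side a bent sheet spout rises 38 mm above the rim (243 mm above the worktop); fully tipped its lip is 84 mm above the worktop.
- ball0: White ceramic grinding ball, 22 mm in diameter, 33 g; one of five alike. Origin: its centre. Starts in the bottom of the pot.
- ball1: White ceramic grinding ball, 22 mm in diameter, 33 g; one of five alike. Origin: its centre. Starts in the bottom of the pot.
- ball2: White ceramic grinding ball, 22 mm in diameter, 33 g; one of five alike. Origin: its centre. Starts in the bottom of the pot.
- ball3: White ceramic grinding ball, 22 mm in diameter, 33 g; one of five alike. Origin: its centre. Starts in the bottom of the pot.
- ball4: White ceramic grinding ball, 22 mm in diameter, 33 g; one of five alike. Origin: its centre. Starts in the bottom of the pot.
- glass_beaker: Glass beaker, 79 x 85 mm, 97 mm high; a bystander. Origin: centre of its underside.
- slides: Dark grey cardboard box of microscope slides, 115 x 81 x 32 mm, lying flat near the worktop's front edge; a bystander. Origin: centre of its underside.
There are look-alikes about, which are no part of the job. What is shaped like the catch_box but blue is not meant.

How it is judged:
By the outcome, as a careful person would: the job done as asked, in the order asked, and still so for the second after the job is handed in, with the robot touching nothing.
It also fails if it takes over 72 s, if anything falls off the work surface, if the arm or the gripper's body presses on something with over 40 N, if the wrist force passes 120 N, or if a joint passes its speed limit or range.

## Robot

A 6-joint arm with a two-finger parallel gripper is mounted at the origin on a cart in front of the work surface, level with it; the furniture and walls round the work are solid. World frame = base frame: x ahead of the robot, y to its left, z up, the work surface at z = 0. Lengths are in m, angles in rad, forces in N, time in s.
With the tool pointing down it reaches from about 0.3 to 0.775 m from the base axis. Payload 14.6 kg.
Tool frame: the origin (TCP) lies between the finger pads, 19 mm behind the fingertips; this is the grasp point; z points along the fingers, y is the line along which they close (so a half turn about z gives the same grasp; the last joint's range is limited). The gripper opens to 94 mm and grips with 3 to 60 N. Pads are 16 mm wide; open, the fingers measure 119 mm over their backs; the gripper's body (75 mm by 177 mm) begins 78 mm behind the grasp point.
Start: joints at [-1.225, 0.3, 1.521, -0, 1.321, -0.067], TCP at [0.221, -0.504, 0.224] pointing down, gripper open.
Joint ranges: [-3.03, 3.03], [-0.79, 2.21], [0.23, 2.52], [-1.04, 4.18], [0, 3.07], [-2.55, 2.55]. Speed limits (rad/s): [2.22, 2.22, 2.57, 3.14, 3.14, 3.14].

## Interface

Orientations are given as [roll, pitch, yaw] about the fixed x, y, z axes, in that order (R = Rz(yaw) Ry(pitch) Rx(roll)).
In Python, from station import ctrl, cams gives the robot as it stands. The module is installed in compiled form; this text tells all that it offers.
- The arm moves only by the tool arm_command, never from a script. Its argument "plan" is a list that holds one entry, the list of rows, each a list of 7 numbers: the shift along the tool's x, y, z in normalised numbers (1 is 750 mm), then the turn, a rotation vector about the tool's x, y, z in normalised numbers (1 is 4 rad), then the closure, from -1 (fully open) to 1 (shut). A call has 1 to 12 rows; each row is the pose to reach, as a shift and turn from the pose commanded when the call began, along the tool's axes at that moment; what a row does not reach only later rows make up. A row lasts 1/10 s, in which the tool goes at most 50 mm and 8.59 degrees, less where a joint would pass 70% of its speed; a pose out of reach is approached as far as the arm can. No shift or turn number may pass 1 either way. A call with a gripper value outside its range is refused whole. The fingers move at their own pace and stop on an object; "squeeze" is the grip in N (left out, the last holds). Time passes only in rows, so rows that repeat a pose let the fingers close. It gives the time, the measured TCP pose, the force, the opening and the grip force at its end, in the units of the state.
- ctrl.get_obs(): the state, without advancing time (a new reading comes with each control period).
- cams.camera(name): name is "scene" or "top" or "wrist"; returns (picture, depth): 384x512x3 uint8, blue, green, red; 384x512 float32, m along the optical axis (not along the pixel's ray), 0 where there is no reading.
- cams.camera_info(name): a dict with "fx", "fy", "cx", "cy" (pixels), "world_to_cam" (4x4, takes a point from world to camera coordinates). Camera axes: x right, y down, z forward; pixel columns grow to the right and rows downward; lengths in m; the calibration is good to about 2 mm. A picture is of the moment at which its call begins: read the wrist's pose just before it. camera_info takes no time and is no camera call; for the wrist camera it gives the pose at the moment of the call.
- ctrl.hand_in(): hands the job in; it is judged then, once.
The state is a dict: "time_s": time; "qpos": joint angles; "joint_vel": joint speeds; "tau": joint torques, N m; "ee_pos": TCP position; "eef_rot": TCP orientation; "force": force on the tool from outside, world axes, zero at the start; "moment": the same for the moment, N m; "grip_width": finger opening in m; "grip_force": force on a finger pad.
Only numpy, scipy, OpenCV 4.12 (cv2) and the standard library are available. Lean on these libraries where they do the work, as an engineer would, in place of code of your own. Each camera call takes 0.05 s, during which the arm holds its last target. There are 200 camera calls.

## Working session

There is one attempt and no reset: what is moved stays moved. The work goes in short steps, Python scripts to look and compute and a tool call to move; the robot and the scene stay as the last step left them, time stands still between calls to the robot, and variables do not carry over. Pictures are saved under pics/ and viewed, at most 10 in all, crops included, and the job is handed in when it is done.

Besides the shell and the picture viewer there is one more tool, called after "Call:" by a JSON object that holds its "op" and its "data", one argument or row to a line. arm_command: Moves the arm, as the interface text tells. Its arguments: {"type":"object","properties":{"plan":{"type":"array"},"squeeze":{"type":"number"}},"required":["plan"]}

```bash
mkdir -p pics; cat > h.py <<'E'
import numpy as np, cv2
from scipy.spatial.transform import Rotation as R
from station import ctrl, cams
def cloud(n):
    i=cams.camera_info(n); im,d=cams.camera(n)
    v,u=np.mgrid[:384,:512]
    p=np.stack([(u-i['cx'])/i['fx']*d,(v-i['cy'])/i['fy']*d,d],-1)
    T=np.linalg.inv(i['world_to_cam']); P=p@T[:3,:3].T+T[:3,3]; P[d==0]=np.nan
    return im,d,P
E
python3 - <<'E'
from h import *
a=[]
for n in("scene","top"):
    im,d,P=cloud(n); np.savez(n,im=im,P=P); a.append(im)
    i=cams.camera_info(n); print(n,i['fx'],np.linalg.inv(i['world_to_cam']).round(3).tolist())
cv2.imwrite("pics/a.png",cv2.resize(np.hstack(a),None,fx=.78,fy=.78))
cv2.imwrite("pics/top.png",cv2.resize(a[1],(800,600)))
o=ctrl.get_obs();print(o)
E
```

```text
scene 397.71227977460416 [[-0.699, -0.358, 0.619, -0.184], [-0.715, 0.357, -0.601, 0.776], [-0.006, -0.862, -0.506, 0.728], [0.0, 0.0, 0.0, 1.0]]
top 444.51588199373725 [[-0.02, -0.998, 0.062, 0.466], [-1.0, 0.019, -0.024, 0.075], [0.023, -0.063, -0.998, 1.313], [0.0, 0.0, 0.0, 1.0]]
{'time_s': 0.1, 'qpos': array([-1.22454478e+00,  3.00453832e-01,  1.52152455e+00,  1.44710128e-05,
        1.32067594e+00, -6.66210229e-02]), 'joint_vel': array([ 0.0002692 , -0.00208117, -0.00042992, -0.00043267, -0.001394  ,
       -0.00114635]), 'tau': array([ 2.03560347e-03, -5.32640505e+01, -3.53279185e+01,  7.09517626e-02,
        2.35345087e-02, -7.83254950e-05]), 'ee_pos': array([ 0.22060089, -0.5035887 ,  0.2237197 ]), 'eef_rot': array([-3.14053428e+00, -8.46623366e-05,  4.12868934e-01]), 'force': array([-0.89598778,  0.70669039,  0.20714856]), 'moment': array([ 0.00389932,  0.01342535, -0.00407549]), 'grip_force': 0.0, 'grip_width': 0.09412306290576689}
```

View pics/top.png

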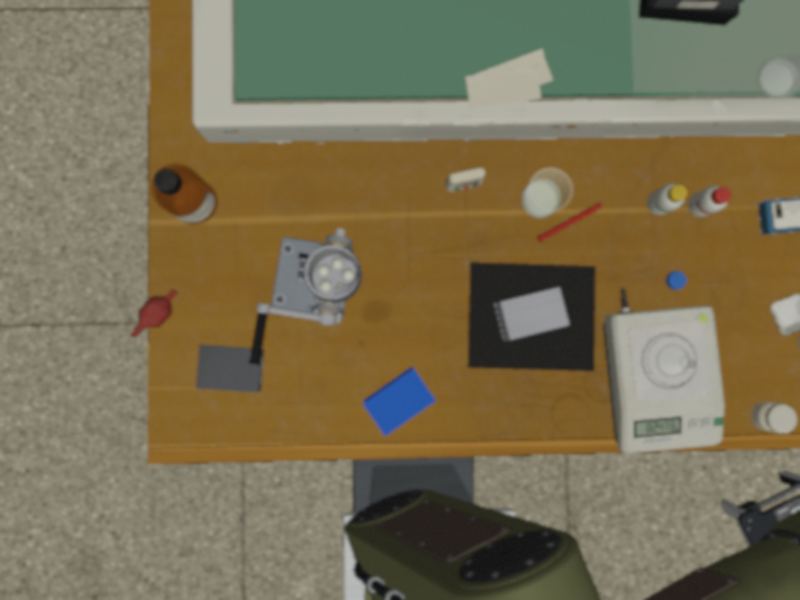

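View pics/a.png

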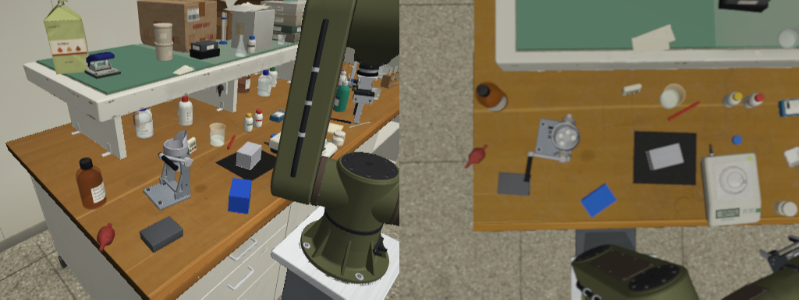

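The steel box is at (532,314) in the 800px top view and the blue look-alike at (399,401). The stand's pot is at (333,272), with its black lever bar at (258,335). The slide box is at (229,368) and the beaker at (546,193). Steel-like candidates are the catch box (532,314), the blue box (399,401) and the scale (668,370); I choose the steel one on the mat.

```bash
python3 - <<'E'
from h import *
def rect(m,P,name):
    q=P[m][:,:2].astype(np.float32)*1000
    r=cv2.minAreaRect(q); print(name,m.sum(),np.round(r[0],1),np.round(r[1],1),round(r[2],1),'z',np.nanmedian(P[m][:,2]).round(4),'med',np.median(q,0).round(1))
t=np.load('top.npz');P=t['P'];im=t['im'];z=P[...,2]
def box(u0,u1,v0,v1):
    m=np.zeros(z.shape,bool);m[int(v0*.64):int(v1*.64),int(u0*.64):int(u1*.64)]=1;return m
hsv=cv2.cvtColor(im,cv2.COLOR_BGR2HSV)
rect(box(480,590,270,360)&(z>.06)&(z<.085),P,'catchtop')
rect(box(460,605,255,380)&(im.max(2)<60)&(z<.02),P,'mat')
rect(box(255,380,220,340)&(z>.006)&(z<.02)&(hsv[...,1]<80),P,'base')
rect(box(245,275,300,370)&(im.max(2)<50)&(z>.19),P,'grip')
rect(box(300,370,220,335)&(z>.178)&(z<.195),P,'uprights')
rect(box(300,370,240,310)&(z>.198)&(z<.212),P,'rim')
rect(box(190,265,340,395)&(z>.02)&(z<.045),P,'slides')
rect(box(515,580,160,225)&(z>.05),P,'beaker')
rect(box(360,440,365,440)&(z>.03),P,'blue')
print('shelf',np.nanmin(P[box(300,700,60,130)&(z>.1)][:,0]), np.nanmedian(z[box(300,600,20,120)]))
rect(box(605,725,305,455)&(z>.02),P,'scale')
s=np.load('scene.npz');P=s['P'];z=P[...,2];im=s['im'];k=1/.78
m=np.zeros(z.shape,bool);m[int(138*k):int(172*k),int(230*k):int(265*k)]=1
mm=m&(z>.066)&(z<.08);rect(mm,P,'catchtop scene')
m[:]=0;m[150:270,180:270]=1
rect(m&(im.max(2)<50)&(z>.19)&(z<.24),P,'grip scene')
rect(m&(z>.198)&(z<.21),P,'rim scene')
rect(m&(z>.006)&(z<.018)&(cv2.cvtColor(im,cv2.COLOR_BGR2HSV)[...,1]<80),P,'base scene')
a=t['im'][150:290,110:400]
cv2.imwrite('pics/c.png',cv2.resize(a,None,fx=2.7,fy=2.7,interpolation=cv2.INTER_CUBIC))
E
```

```text
catchtop 992 [ 514.5 -193.2] [ 69.4 111.2] 12.8 z 0.0741 med [ 514.3 -191.9]
mat 3921 [ 511.6 -204.9] [235.7 194.8] 87.2 z 0.004 med [ 503.9 -202.9]
base 881 [587.5 211.2] [134.9 147.1] 79.9 z 0.013 med [587.1 245.8]
grip 147 [477.  272.5] [13.3 76.5] 82.2 z 0.2276 med [473.3 271.5]
uprights 271 [573.3 162.2] [143.2  97. ] 0.0 z 0.1833 med [527.3 169.6]
rim 192 [582.3 160.5] [84.8 83.5] 87.9 z 0.2057 med [585.7 170.7]
slides 1089 [426.3 361.5] [115.4  81. ] 84.4 z 0.0327 med [423.8 364.2]
beaker 352 [ 734.  -224.3] [76.8 77.7] 43.7 z 0.0876 med [ 741.1 -232.2]
blue 1039 [361.6  52.9] [ 70.5 110. ] 33.4 z 0.071 med [362.5  54. ]
shelf 0.7661772553806426 0.368494970880091
scale 6271 [ 397.5 -433. ] [270.2 191.2] 4.0 z 0.0722 med [ 393.2 -419.2]
catchtop scene 375 [ 512.2 -192.1] [ 73.4 114.5] 12.6 z 0.0712 med [ 508.3 -185.8]
grip scene 150 [474.  275.1] [17.3 78.4] 78.3 z 0.2242 med [466.5 278.5]
rim scene 200 [539.1 216.8] [ 85.  220.4] 35.6 z 0.2031 med [563.1 168.2]
base scene 1157 [769.7  -5.5] [334.8 722.6] 56.3 z 0.0106 med [593.9 224.4]
```

View pics/c.png

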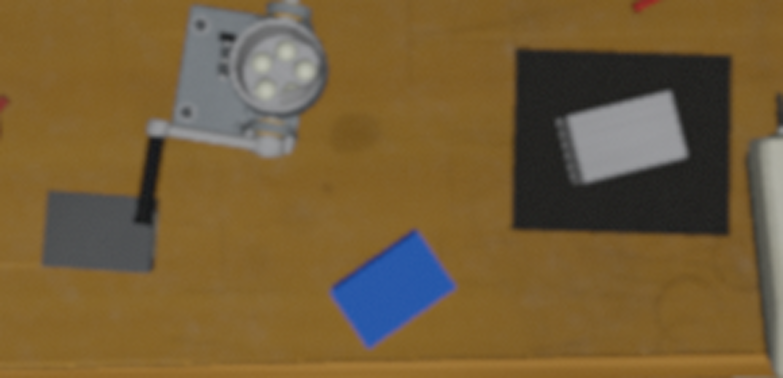

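```bash
cat >> h.py <<'E'
def go(x,y,z,a,phi):
    """shift (mm) and rotvec in the tool frame to TCP x,y,z (mm), tool-y heading a, tilt phi (deg)"""
    o=ctrl.get_obs(); C=R.from_euler('xyz',o['eef_rot']); a=np.radians(a)
    T=R.from_matrix(np.array([[-np.sin(a),np.cos(a),0],[np.cos(a),np.sin(a),0],[0,0,-1.]]))*R.from_euler('y',phi,degrees=True)
    print('t',o['time_s'],'shift',C.inv().apply(np.array([x,y,z])-o['ee_pos']*1000).round(1),'rot',(C.inv()*T).as_rotvec().round(3))
def st():
    o=ctrl.get_obs(); M=R.from_euler('xyz',o['eef_rot']).as_matrix()
    print('t',round(o['time_s'],2),'p',(o['ee_pos']*1000).round(1),'a',np.degrees(np.arctan2(M[1,1],M[0,1])).round(1),'yz',M[2,1].round(3),'phi',np.degrees(np.arctan2(np.hypot(M[0,2],M[1,2])*np.sign(M[1,2]),-M[2,2])).round(1),'q',o['qpos'].round(2),'F',o['force'].round(1),'w',round(o['grip_width'],4),round(o['grip_force'],1))
E
python3 -c "
from h import *
go(513.5,-193,210,12.7,-40)"
```

```text
t 0.1 shift [ 392.9 -167.    13.9] rot [-0.481 -0.583 -1.319]
```

The rows are not in the units I measure in: shifts go in shares of 750 mm and turns go in shares of 4 rad. I convert before sending: 393 mm / 750 = 0.524, -167 mm / 750 = -0.2227, -1.319 rad / 4 = -0.3298.

Call:
{"op": "arm_command", "data": {
  "plan": [
    [[0.524,-0.2227,0.0187,-0.1203,-0.1458,-0.3298,-1],[0.524,-0.2227,0.0187,-0.1203,-0.1458,-0.3298,-1],[0.524,-0.2227,0.0187,-0.1203,-0.1458,-0.3298,-1],[0.524,-0.2227,0.0187,-0.1203,-0.1458,-0.3298,-1],[0.524,-0.2227,0.0187,-0.1203,-0.1458,-0.3298,-1],[0.524,-0.2227,0.0187,-0.1203,-0.1458,-0.3298,-1],[0.524,-0.2227,0.0187,-0.1203,-0.1458,-0.3298,-1],[0.524,-0.2227,0.0187,-0.1203,-0.1458,-0.3298,-1],[0.524,-0.2227,0.0187,-0.1203,-0.1458,-0.3298,-1],[0.524,-0.2227,0.0187,-0.1203,-0.1458,-0.3298,-1],[0.524,-0.2227,0.0187,-0.1203,-0.1458,-0.3298,-1],[0.524,-0.2227,0.0187,-0.1203,-0.1458,-0.3298,-1]]
  ],
  "squeeze": 30
}}

```text
time_s: 1.3
ee_pos: [0.5133, -0.1932, 0.2101]
eef_rot: [3.141, 0.698, 1.789]
force: [-0.5, -0.7, -0.0]
grip_width: 0.094
grip_force: 0.0
```

```bash
python3 -c "
from h import *
st();go(513.5,-193,210,12.7,-40);go(513.5,-193,38,12.7,-40)
im,d=cams.camera('wrist');cv2.imwrite('pics/w1.png',im)
np.savez('w1',im=im,d=d)"
```

```text
t 1.3 p [ 513.3 -193.2  210.1] a 12.5 yz 0.001 phi -40.0 q [-0.15  0.22  1.8  -0.79  1.    0.04] F [-0.5 -0.7 -0. ] w 0.094 0.0
t 1.3 shift [ 0.2  0.3 -0. ] rot [-0.001 -0.    -0.003]
t 1.3 shift [1.108e+02 1.000e-01 1.318e+02] rot [-0.001 -0.    -0.003]
```

View pics/w1.png

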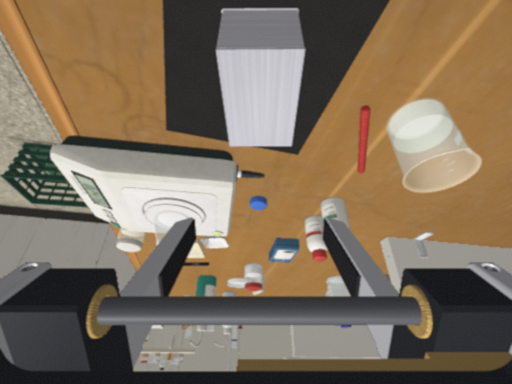

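The close view shows the steel catch box at (260,80), mouth down and centred between the fingers. Descending now.

Converted, 132 mm / 750 = 0.176, 119 mm / 750 = 0.1587.

Call:
{"op": "arm_command", "data": {
  "plan": [
    [[0.0373,0,0.044,0,0,0,-1],[0.0747,0,0.088,0,0,0,-1],[0.112,0,0.1333,0,0,0,-1],[0.1333,0,0.1587,0,0,0,-1],[0.148,0,0.176,0,0,0,-1],[0.148,0,0.176,0,0,0,-1],[0.148,0,0.176,0,0,0,1],[0.148,0,0.176,0,0,0,1],[0.148,0,0.176,0,0,0,1],[0.148,0,0.176,0,0,0,1],[0.148,0,0.176,0,0,0,1],[0.148,0,0.176,0,0,0,1]]
  ],
  "squeeze": 30
}}

```text
time_s: 2.55
ee_pos: [0.5153, -0.1926, 0.0409]
eef_rot: [-3.14, 0.695, 1.791]
force: [-2.4, 0.4, 7.6]
grip_width: 0.0698
grip_force: 30.0
```

```bash
python3 -c "
from h import *
st();go(513.5,-193,130,12.7,-40);go(513.5,-193,130,12.7,50);go(513.5,-193,58,12.7,50)"
```

```text
t 2.55 p [ 515.3 -192.6   40.9] a 12.5 yz -0.001 phi -39.8 q [-0.15  0.51  1.89 -1.04  0.77  0.42] F [-2.4  0.4  7.6] w 0.0698 30.0
t 2.55 shift [-57.1  -1.9 -68.4] rot [-0.002 -0.003 -0.001]
t 2.55 shift [-57.1  -1.9 -68.4] rot [-1.000e-03  1.568e+00 -3.000e-03]
t 2.55 shift [-11.   -1.9 -13.1] rot [-1.000e-03  1.568e+00 -3.000e-03]
```

Converted, -68 mm / 750 = -0.0907, -57 mm / 750 = -0.076, 1.3 rad / 4 = 0.325.

Call:
{"op": "arm_command", "data": {
  "plan": [
    [[-0.0267,-0.0013,-0.032,0,0,0,1],[-0.06,-0.0027,-0.072,0,0,0,1],[-0.076,-0.0027,-0.0907,0,0.02,0,1],[-0.076,-0.0027,-0.0907,0,0.055,0,1],[-0.076,-0.0027,-0.0907,0,0.09,0,1],[-0.076,-0.0027,-0.0907,0,0.125,0,1],[-0.076,-0.0027,-0.0907,0,0.16,0,1],[-0.076,-0.0027,-0.0907,0,0.195,0,1],[-0.076,-0.0027,-0.0907,0,0.23,0,1],[-0.076,-0.0027,-0.0907,0,0.265,0,1],[-0.076,-0.0027,-0.0907,0,0.3,0,1],[-0.076,-0.0027,-0.0907,0,0.325,0,1]]
  ]
}}

```text
time_s: 3.75
ee_pos: [0.5132, -0.1937, 0.1287]
eef_rot: [-3.14, -0.611, 1.789]
force: [0.1, 0.2, -2.0]
grip_width: 0.0697
grip_force: 30.0
```

```bash
python3 -c "
from h import *
st();go(513.5,-193,100,12.7,50);go(513.5,-193,61,12.7,50)"
```

```text
t 3.75 p [ 513.2 -193.7  128.7] a 12.5 yz -0.001 phi 35.0 q [-0.61  0.63  1.38  0.4   1.6  -0.91] F [ 0.1  0.2 -2. ] w 0.0697 30.0
t 3.75 shift [-15.9   0.5  23.8] rot [ 0.001  0.262 -0.003]
t 3.75 shift [-38.3   0.5  55.8] rot [ 0.001  0.262 -0.003]
```

Converted, 57 mm / 750 = 0.076, 56 mm / 750 = 0.0747, 0.264 rad / 4 = 0.066.

Call:
{"op": "arm_command", "data": {
  "plan": [
    [[-0.0067,0,0.0107,0,0.0325,0,1],[-0.0213,0,0.032,0,0.066,0,1],[-0.032,0,0.048,0,0.066,0,1],[-0.0427,0,0.0627,0,0.066,0,1],[-0.0507,0,0.0747,0,0.066,0,1],[-0.0507,0,0.0747,0,0.066,0,1],[-0.052,0,0.076,0,0.066,0,1]]
  ]
}}

```text
time_s: 4.45
ee_pos: [0.5135, -0.1925, 0.0607]
eef_rot: [-3.14, -0.867, 1.79]
force: [0.1, -0.8, -1.5]
grip_width: 0.0699
grip_force: 30.0
```

```bash
python3 -c "
from h import *
st()
im,d,P=cloud('scene');cv2.imwrite('pics/s2.png',im[120:280,200:400]);z=P[...,2]
"
```

```text
t 4.45 p [ 513.5 -192.5   60.7] a 12.6 yz -0.001 phi 49.7 q [-0.65  0.85  1.3   0.52  1.71 -1.  ] F [ 0.1 -0.8 -1.5] w 0.0699 30.0
```

Converted, -2.3 mm / 750 = -0.0031, -1.5 mm / 750 = -0.002.

Call:
{"op": "arm_command", "data": {
  "plan": [
    [[-0.0011,0,0.0008,0,0,0,1],[-0.002,0,0.0017,0,0,0,1],[-0.0031,0,0.0025,0,0,0,1],[-0.0031,0,0.0025,0,0,0,1]]
  ]
}}

```text
time_s: 4.9
ee_pos: [0.5134, -0.1931, 0.0588]
eef_rot: [-3.141, -0.87, 1.79]
force: [-1.7, -2.2, 13.4]
grip_width: 0.0701
grip_force: 30.0
```

Converted, -2 mm / 750 = -0.0027, 1.6 mm / 750 = 0.0021, -1.1 rad / 4 = -0.275.

Call:
{"op": "arm_command", "data": {
  "plan": [
    [[-0.0027,0,0.0021,0,0,0,-1],[-0.0027,0,0.0021,0,0,0,-1],[-0.0027,0,0.0021,0,0,0,-1],[-0.0027,0,0.0021,0,0,0,-1],[-0.0027,0,0.0021,0,-0.035,0,-1],[-0.0027,0,0.0021,0,-0.07,0,-1],[-0.0027,0,0.0021,0,-0.105,0,-1],[-0.0027,0,0.0021,0,-0.14,0,-1],[-0.0027,0,0.0021,0,-0.175,0,-1],[-0.0027,0,0.0021,0,-0.21,0,-1],[-0.0027,0,0.0021,0,-0.245,0,-1],[-0.0027,0,0.0021,0,-0.275,0,-1]]
  ]
}}

```text
time_s: 6.1
ee_pos: [0.5135, -0.1924, 0.0549]
eef_rot: [3.141, 0.236, 1.791]
force: [-0.4, -1.0, -0.3]
grip_width: 0.094
grip_force: 0.0
```

```bash
python3 - <<'E'
from h import *
st();go(513.5,-193,58,12.7,-38)
im,d,P=cloud('top');cv2.imwrite('pics/s3.png',im)
z=P[...,2];m=np.zeros(z.shape,bool);m[160:240,290:390]=1
im,d,P=cloud('scene');cv2.imwrite('pics/s3.png',im[130:270,200:400]);
E
```

```text
t 6.1 p [ 513.5 -192.4   54.9] a 12.6 yz 0.001 phi -13.5 q [-0.33  0.45  1.77 -0.28  0.81 -0.38] F [-0.4 -1.  -0.3] w 0.094 0.0
t 6.1 shift [-1.2 -0.2 -2.8] rot [ 0.    -0.427 -0.001]
```

View pics/s3.png

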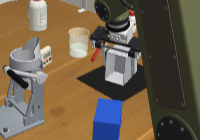

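The small crop shows the box standing on end at (122,65) between the open fingers, with its mouth towards the stand. I'll finish the tilt and regrasp.

Converted, -3 mm / 750 = -0.004, -1 mm / 750 = -0.0013, -0.28 rad / 4 = -0.07.

Call:
{"op": "arm_command", "data": {
  "plan": [
    [[-0.0013,0,-0.004,0,-0.035,0,-1],[-0.0013,0,-0.004,0,-0.07,0,-1],[-0.0013,0,-0.004,0,-0.1025,0,-1],[-0.0013,0,-0.004,0,-0.1025,0,-1],[-0.0013,0,-0.004,0,-0.1025,0,1],[-0.0013,0,-0.004,0,-0.1025,0,1],[-0.0013,0,-0.004,0,-0.1025,0,1],[-0.0013,0,-0.004,0,-0.1025,0,1],[-0.0013,0,-0.004,0,-0.1025,0,1],[-0.0013,0,-0.004,0,-0.1025,0,1]]
  ]
}}

```text
time_s: 7.2
ee_pos: [0.5132, -0.1935, 0.0576]
eef_rot: [-3.139, 0.641, 1.791]
force: [0.0, -3.5, 3.1]
grip_width: 0.0702
grip_force: 30.0
```

```bash
python3 -c "
from h import *
st();go(513.5,-193,160,12.7,-37);go(520,-130,160,12.7,0);go(520,-130,160,12.7,53)"
```

```text
t 7.2 p [ 513.2 -193.5   57.6] a 12.5 yz -0.002 phi -36.7 q [-0.17  0.46  1.88 -0.92  0.77  0.29] F [ 0.  -3.5  3.1] w 0.0702 30.0
t 7.2 shift [-60.8   0.2 -82.4] rot [-0.003 -0.005 -0.001]
t 7.2 shift [ -12.7   20.2 -118.3] rot [-0.003  0.641 -0.002]
t 7.2 shift [ -12.7   20.2 -118.3] rot [-0.002  1.566 -0.003]
```

Converted, -82 mm / 750 = -0.1093, -60 mm / 750 = -0.08, 0.92 rad / 4 = 0.23.

Call:
{"op": "arm_command", "data": {
  "plan": [
    [[-0.02,0,-0.0267,0,0,0,1],[-0.0533,0,-0.072,0,0,0,1],[-0.08,0,-0.1093,0,0.02,0,1],[-0.08,0,-0.1093,0,0.055,0,1],[-0.08,0,-0.1093,0,0.09,0,1],[-0.08,0,-0.1093,0,0.125,0,1],[-0.08,0,-0.1093,0,0.16,0,1],[-0.08,0,-0.1093,0,0.195,0,1],[-0.08,0,-0.1093,0,0.23,0,1],[-0.08,0,-0.1093,0,0.265,0,1],[-0.08,0,-0.1093,0,0.3,0,1],[-0.08,0,-0.1093,0,0.335,0,1]]
  ]
}}

```text
time_s: 8.4
ee_pos: [0.5133, -0.1924, 0.159]
eef_rot: [-3.141, -0.705, 1.79]
force: [-0.5, 0.2, -3.0]
grip_width: 0.0697
grip_force: 30.0
```

```bash
python3 - <<'E'
from h import *
st()
# re-measure the stand: wrist first view unavailable; use top and scene edges
i=cams.camera_info('top');a,d,P=cloud('top');b,d2,P2=cloud('scene')
np.savez('two',a=a,b=b,P=P,P2=P2)
def ray(n,u,v,z):
    i=cams.camera_info(n);T=np.linalg.inv(i['world_to_cam']);r=T[:3,:3]@[(u-i['cx'])/i['fx'],(v-i['cy'])/i['fy'],1]
    return ((T[:3,3]+r*(z-T[2,3])/r[2])[:2]*1000).round(1)
# bar, top and scene view by mask -> minAreaRect centre and ends
for n,im,Q,(u0,u1,v0,v1) in(('top',a,P,(150,180,190,245)),('scene',b,P2,(180,280,150,300))):
    m=((im.max(2)<55)&(Q[...,2]>.19)&(Q[...,2]<.25)).astype(np.uint8);k=np.zeros_like(m);k[v0:v1,u0:u1]=1;m*=k
    c=max(cv2.findContours(m,0,2)[0],key=cv2.contourArea);r=cv2.minAreaRect(c);pt=cv2.boxPoints(r)
    print(n,np.round(r[0],1),np.round(r[1],1),ray(n,*r[0],.222))
    o=pt[np.argsort(pt[:,1])];e0,e1=o[:2].mean(0),o[2:].mean(0);print(' ends',ray(n,*e0,.222),ray(n,*e1,.222))
# rim ellipse at z=205 in the top view
z=P[...,2];m=((z>.196)&(z<.214)).astype(np.uint8);k=np.zeros_like(m);k[150:200,185:240]=1;m*=k
c=np.vstack(cv2.findContours(m,0,1)[0]);e=cv2.minEnclosingCircle(c);print('rim',np.round(e[0],1),e[1],ray('top',*e[0],.205))
cv2.imwrite('pics/st.png',np.hstack([cv2.resize(a[130:250,140:260],(400,400),interpolation=cv2.INTER_CUBIC),cv2.resize(b[150:290,170:310],(400,400),interpolation=cv2.INTER_CUBIC)]))
E
```

```text
t 8.4 p [ 513.3 -192.4  159. ] a 12.6 yz -0.0 phi 40.4 q [-0.63  0.64  1.33  0.45  1.73 -0.9 ] F [-0.5  0.2 -3. ] w 0.0697 30.0
top [165.  216.6] [ 5.4 31.7] [476.9 272.4]
 ends [514.9 265.7] [439. 279.]
scene [217.1 208.4] [24.9  6.4] [471.7 276.4]
 ends [518.7 268.1] [427.9 284. ]
rim [205. 181.] 26.907346725463867 [563.7 175.4]
```

View pics/st.png

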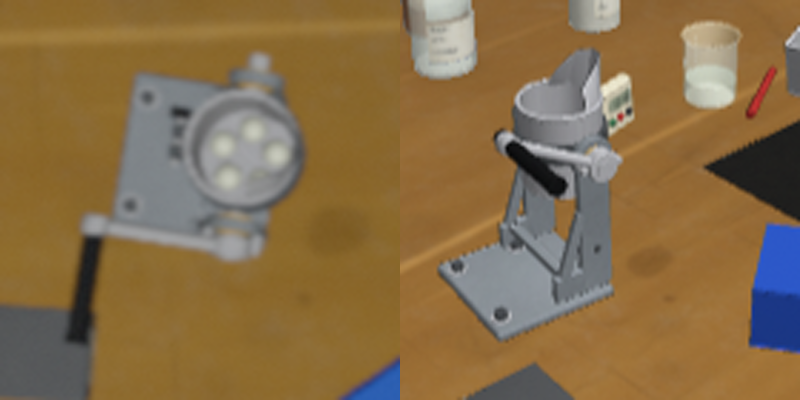

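The left view shows the pot mouth centred at about (243,150) with radius 60, and the base corners at (137,75) and (115,217). In the right view the rim ellipse is at about (548,105). The spout is on the far, pouring side.

```bash
python3 - <<'E'
from h import *
f=np.load('two.npz');a,P=f['a'],f['P'];b,P2=f['b'],f['P2']
def ray(n,u,v,z):
    i=cams.camera_info(n);T=np.linalg.inv(i['world_to_cam']);r=T[:3,:3]@[(u-i['cx'])/i['fx'],(v-i['cy'])/i['fy'],1]
    return (T[:3,3]+r*(z-T[2,3])/r[2])[:2]*1000
s=120/400
print('rim top',ray('top',140+243*s,130+150*s,.205),'r',60*s/444.5*1108)
print('rim scene',ray('scene',170+148*.35,150+105*.35,.205))
for c in((137,75),(115,217),(268,245)):print('corner',c,ray('top',140+c[0]*s,130+c[1]*s,.012))
# base plate fit from depth points in both views
th=np.radians(-100);X=np.array([np.cos(th),np.sin(th)]);Y=np.array([-X[1],X[0]])
for n,im,Q in(('top',a,P),('scene',b,P2)):
    h=cv2.cvtColor(im,cv2.COLOR_BGR2HSV);q=Q[...,:2]*1000
    m=(Q[...,2]>.005)&(Q[...,2]<.02)&(h[...,1]<90)&(np.hypot(q[...,0]-585,q[...,1]-200)<130)&(q[...,0]>490)
    l=(q[m]-[580,160]);lx,ly=l@X,l@Y;print(n,m.sum(),'x',np.percentile(lx,[1,99]).round(1),'y',np.percentile(ly,[1,99]).round(1))
    m=(Q[...,2]>.196)&(Q[...,2]<.212)&(np.hypot(q[...,0]-582,q[...,1]-160)<55)
    l=(q[m]-[580,160]);print(' rim',m.sum(),np.percentile(l@X,[1,99]).round(1),np.percentile(l@Y,[1,99]).round(1))
    m=(Q[...,2]>.175)&(Q[...,2]<.19)&(np.hypot(q[...,0]-582,q[...,1]-160)<90);l=(q[m]-[580,160]);ly=l@Y;k=abs(ly)>46
    print(' upr',k.sum(),np.percentile(ly[k],[2,98]).round(1))
E
```

```text
rim top [578.33909757 155.55142879] r 44.86839145106862
rim scene [572.4397766  178.32412751]
corner (137, 75) [665.97758477 261.77410916]
corner (115, 217) [541.02377123 282.18347425]
corner (268, 245) [513.90529427 148.81590652]
top 890 x [-118.1   12.6] y [-60.6  70.1]
 rim 194 [-42.4  40. ] [-40.   43.7]
 upr 233 [-78.5  64.4]
scene 1109 x [-119.5   11.6] y [-71.4  65.3]
 rim 215 [-43.1  39.3] [-43.2  40.7]
 upr 103 [-82.1 -54.6]
```

```bash
python3 -c "
from h import *
go(553,7,130,-10,53.3)"
```

```text
t 8.5 shift [125.4  82.9 140.7] rot [-0.29   0.223  0.265]
```

Converted, 141 mm / 750 = 0.188, 125 mm / 750 = 0.1667, -0.29 rad / 4 = -0.0725.

Call:
{"op": "arm_command", "data": {
  "plan": [
    [[0.0333,0.0213,0.0373,-0.015,0.0113,0.0133,1],[0.0667,0.044,0.0747,-0.03,0.0225,0.0265,1],[0.1,0.0667,0.112,-0.045,0.0338,0.04,1],[0.1333,0.088,0.1493,-0.06,0.045,0.0525,1],[0.1533,0.1013,0.172,-0.0675,0.0525,0.0613,1],[0.1667,0.1107,0.188,-0.0725,0.0558,0.0663,1],[0.1667,0.1107,0.188,-0.0725,0.0558,0.0663,1],[0.1667,0.1107,0.188,-0.0725,0.0558,0.0663,1]]
  ]
}}

```text
time_s: 9.3
ee_pos: [0.5533, 0.008, 0.1315]
eef_rot: [3.131, -0.923, 1.409]
force: [-0.9, 0.5, -2.9]
grip_width: 0.0699
grip_force: 30.0
```

```bash
python3 -c "
from h import *
st();go(553,7,46,-10,53.3);go(567,86,46,-10,53.3);go(567,86,36,-10,53.3)
im,d=cams.camera('scene');cv2.imwrite('pics/s4.png',im)"
```

```text
t 9.3 p [553.3   8.  131.5] a -9.8 yz 0.006 phi 52.9 q [-0.42  0.54  1.68  0.91  1.36 -0.66] F [-0.9  0.5 -2.9] w 0.0699 30.0
t 9.3 shift [-68.9  -0.7  50.7] rot [0.001 0.007 0.007]
t 9.3 shift [-20.5  -0.3 114.7] rot [0.001 0.007 0.007]
t 9.3 shift [-28.5  -0.4 120.8] rot [0.001 0.007 0.007]
```

View pics/s4.png

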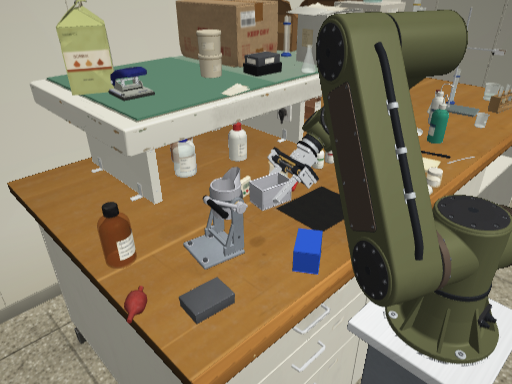

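The box hangs mouth up at about (270,190), level, beside the stand. Next it goes down, in, and down onto the worktop.

Converted, 121 mm / 750 = 0.1613, 118 mm / 750 = 0.1573, 0.007 rad / 4 = 0.0018.

Call:
{"op": "arm_command", "data": {
  "plan": [
    [[-0.0307,0,0.0227,0,0,0,1],[-0.0613,0,0.0453,0,0,0,1],[-0.092,0,0.068,0,0.0018,0.0018,1],[-0.092,0,0.068,0,0.0018,0.0018,1],[-0.076,0,0.0893,0,0.0018,0.0018,1],[-0.06,0,0.1107,0,0.0018,0.0018,1],[-0.044,0,0.132,0,0.0018,0.0018,1],[-0.028,0,0.1533,0,0.0018,0.0018,1],[-0.028,0,0.1533,0,0.0018,0.0018,1],[-0.0347,0,0.1573,0,0.0018,0.0018,1],[-0.0373,0,0.1613,0,0.0018,0.0018,1],[-0.0373,0,0.1613,0,0.0018,0.0018,1]]
  ]
}}

```text
time_s: 10.55
ee_pos: [0.5676, 0.0857, 0.0357]
eef_rot: [-3.139, -0.933, 1.391]
force: [-0.7, 0.0, -1.8]
grip_width: 0.0698
grip_force: 30.0
```

```bash
python3 - <<'E'
from h import *
st()
im,d,P=cloud('scene');q=P[...,:2]*1000
X=np.array([np.cos(np.radians(-100)),np.sin(np.radians(-100))]);Y=np.array([-X[1],X[0]])
l=q-[580.2,161];lx=l@X;ly=l@Y
m=(P[...,2]>.064)&(P[...,2]<.085)&(lx>10)&(lx<150)&(abs(ly)<45)
print(m.sum(),np.percentile(lx[m],[1,99]),np.percentile(ly[m],[1,99]))
c=im[150:230,220:340];cv2.imwrite('pics/s5.png',cv2.resize(c,(720,480)))
E
```

```text
t 10.55 p [567.6  85.7  35.7] a -10.2 yz -0.001 phi 53.5 q [-0.28  0.7   1.71  1.05  1.17 -0.76] F [-0.7  0.  -1.8] w 0.0698 30.0
200 [ 36.40713407 146.519444  ] [-44.16483336  44.02218666]
```

View pics/s5.png

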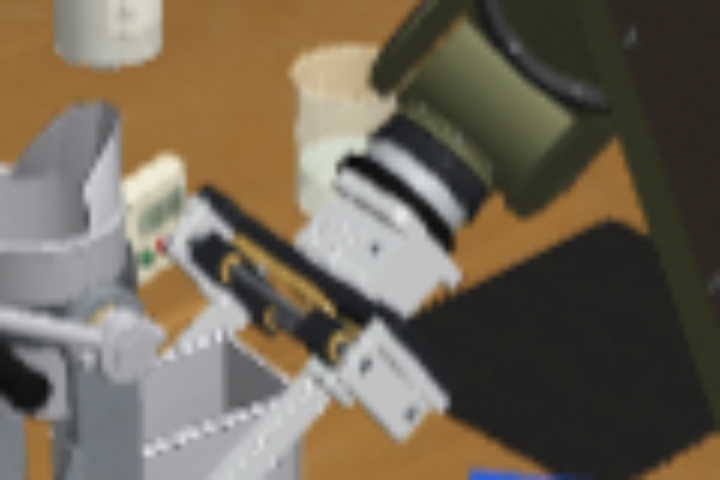

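The box is mouth up next to the stand, at (220,420) in the crop. I'll lower it the last few millimetres.

Call:
{"op": "arm_command", "data": {
  "plan": [
    [[-0.0013,0,0.0009,0,0,0,1],[-0.0027,0,0.002,0,0,0,1],[-0.0037,0,0.0028,0,0,0,1],[-0.0037,0,0.0028,0,0,0,1]]
  ]
}}

```text
time_s: 11.0
ee_pos: [0.5676, 0.0865, 0.0325]
eef_rot: [-3.14, -0.933, 1.393]
force: [0.5, 0.3, -1.8]
grip_width: 0.07
grip_force: 30.0
```

Converted, -2 mm / 750 = -0.0027, 1.5 mm / 750 = 0.002.

Call:
{"op": "arm_command", "data": {
  "plan": [
    [[-0.0013,0,0.0009,0,0,0,1],[-0.0027,0,0.002,0,0,0,1],[-0.0027,0,0.002,0,0,0,1]]
  ]
}}

```text
time_s: 11.3
ee_pos: [0.5678, 0.0865, 0.0317]
eef_rot: [3.141, -0.935, 1.395]
force: [-10.2, -3.7, 14.4]
grip_width: 0.0697
grip_force: 30.0
```

Converted, -240 mm / 750 = -0.32, -220 mm / 750 = -0.2933.

Call:
{"op": "arm_command", "data": {
  "plan": [
    [[0,0,0,0,0,0,-1],[0,0,0,0,0,0,-1],[0,0,0,0,0,0,-1],[0,0,0,0,0,0,-1],[0,0,0,0,0,0,-1],[0,0,-0.04,0,0,0,-1],[0,0,-0.0933,0,0,0,-1],[0,0,-0.1467,0,0,0,-1],[0,0,-0.2,0,0,0,-1],[0.0533,0,-0.2533,0,0,0,-1],[0.1067,0,-0.2933,0,0,0,-1],[0.1467,0,-0.32,0,0,0,-1]]
  ]
}}

```text
time_s: 12.5
ee_pos: [0.5453, -0.0395, 0.2639]
eef_rot: [3.141, -0.933, 1.394]
force: [0.5, -0.8, -0.0]
grip_width: 0.0938
grip_force: 0.0
```

```bash
python3 - <<'E'
from h import *
st()
X=np.array([np.cos(np.radians(-100)),np.sin(np.radians(-100))]);Y=np.array([-X[1],X[0]])
for n in('top','scene'):
    im,d,P=cloud(n);q=P[...,:2]*1000
    l=q-[580.2,161];lx=l@X;ly=l@Y
    m=(P[...,2]>.062)&(P[...,2]<.078)&(lx>5)&(lx<160)&(abs(ly)<60)
    r=cv2.minAreaRect(np.stack([lx[m],ly[m]],1).astype(np.float32))
    print(n,m.sum(),np.percentile(lx[m],[1,99]).round(1),np.percentile(ly[m],[1,99]).round(1),r)
    if n=='top':cv2.imwrite('pics/s6.png',cv2.resize(im[130:260,140:310],(680,520),interpolation=cv2.INTER_CUBIC))
E
```

```text
t 12.5 p [545.3 -39.5 263.9] a -10.2 yz 0.0 phi 53.4 q [-0.5   0.38  1.56  0.87  1.59 -0.49] F [ 0.5 -0.8 -0. ] w 0.0938 0.0
top 145 [ 22.1 131.4] [-35.3  36.9] ((75.62701416015625, -9.801246643066406), (93.4014892578125, 112.09320831298828), 89.8353042602539)
scene 127 [ 18.7 130.7] [-53.9  34.9] ((72.98491668701172, -8.156646728515625), (124.11734008789062, 81.24378204345703), 9.71642780303955)
```

View pics/s6.png

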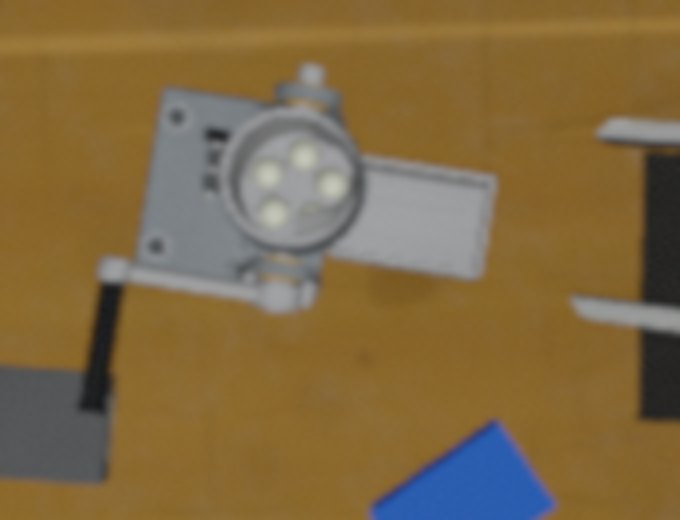

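The top view shows the box between (330,160) and (495,280), aligned with the stand. Its centre in the stand frame is (76.7, 0.8) mm against a target of (76, 0), so it is placed. Next is the lever.

```bash
python3 -c "
from h import *
go(545,-40,345,-10,53.4);go(480.5,275,345,80,0)"
```

```text
t 12.6 shift [ 62.1  -0.7 -47.4] rot [0.006 0.001 0.005]
t 12.6 shift [ 241.3 -119.6  191.7] rot [ 0.733 -0.719 -1.444]
```

Converted, 241 mm / 750 = 0.3213, 212 mm / 750 = 0.2827, -1.444 rad / 4 = -0.361.

Call:
{"op": "arm_command", "data": {
  "plan": [
    [[0.04,0,-0.032,0,0,0,-1],[0.0827,0,-0.0627,0,0,0,-1],[0.1227,-0.0267,-0.0093,0.03,-0.03,-0.06,-1],[0.1627,-0.0533,0.044,0.05,-0.05,-0.1,-1],[0.2027,-0.08,0.0973,0.075,-0.075,-0.15,-1],[0.2427,-0.1067,0.1507,0.1,-0.1,-0.2,-1],[0.2827,-0.1333,0.204,0.125,-0.125,-0.25,-1],[0.3213,-0.16,0.256,0.15,-0.15,-0.3,-1],[0.3213,-0.16,0.256,0.165,-0.165,-0.33,-1],[0.3213,-0.16,0.256,0.1833,-0.1798,-0.361,-1],[0.3213,-0.16,0.256,0.1833,-0.1798,-0.361,-1],[0.3213,-0.16,0.256,0.1833,-0.1798,-0.361,-1]]
  ]
}}

```text
time_s: 13.8
ee_pos: [0.4797, 0.2756, 0.3401]
eef_rot: [3.043, -0.127, 2.756]
force: [-0.1, -1.0, 0.1]
grip_width: 0.094
grip_force: 0.0
```

```bash
python3 - <<'E'
from h import *
st();go(480.5,275,345,80,0);go(480.5,275,220,80,0)
im,d,P=cloud('wrist');cv2.imwrite('pics/w2.png',im)
m=(im.max(2)<60)&(P[...,2]>.19)&(P[...,2]<.25)
q=P[m][:,:2].astype(np.float32)*1000;k=(abs(q[:,0]-477)<60)&(abs(q[:,1]-273)<35);print(k.sum(),cv2.minAreaRect(q[k]),np.median(P[m][k][:,2]))
E
```

```text
t 13.8 p [479.7 275.6 340.1] a 67.2 yz 0.097 phi 9.2 q [ 0.38  0.25  1.32  0.16  1.59 -0.8 ] F [-0.1 -1.   0.1] w 0.094 0.0
t 13.8 shift [-0.4  0.2 -5. ] rot [ 0.111 -0.116 -0.217]
t 13.8 shift [-16.2 -12.  118.4] rot [ 0.111 -0.116 -0.217]
883 ((476.93389892578125, 274.93646240234375), (15.517678260803223, 78.90460968017578), 81.1964340209961) 0.22683987223095226
```

View pics/w2.png

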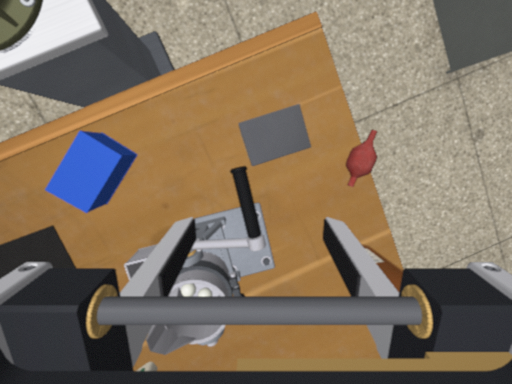

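The wrist view shows the bar at (245,205), running to its lever joint at (255,243). Its measured centre (477,275) and top at 227 mm match the nominal bar.

Converted, 118.5 mm / 750 = 0.158, 100 mm / 750 = 0.1333, -0.217 rad / 4 = -0.0543.

Call:
{"op": "arm_command", "data": {
  "plan": [
    [[0,0,0,0.0138,-0.0145,-0.0275,-1],[0,0,0,0.0278,-0.029,-0.0543,-1],[-0.0067,-0.0053,0.0467,0.0278,-0.029,-0.0543,-1],[-0.0133,-0.0093,0.0933,0.0278,-0.029,-0.0543,-1],[-0.0187,-0.0133,0.1333,0.0278,-0.029,-0.0543,-1],[-0.0213,-0.016,0.158,0.0278,-0.029,-0.0543,-1],[-0.0213,-0.016,0.158,0.0278,-0.029,-0.0543,-1],[-0.0213,-0.016,0.158,0.0278,-0.029,-0.0543,1],[-0.0213,-0.016,0.158,0.0278,-0.029,-0.0543,1],[-0.0213,-0.016,0.158,0.0278,-0.029,-0.0543,1],[-0.0213,-0.016,0.158,0.0278,-0.029,-0.0543,1],[-0.0213,-0.016,0.158,0.0278,-0.029,-0.0543,1]]
  ],
  "squeeze": 20
}}

```text
time_s: 15.05
ee_pos: [0.4803, 0.2752, 0.221]
eef_rot: [3.138, -0.001, 2.961]
force: [0.5, 0.4, 0.1]
grip_width: 0.0575
grip_force: 0.0
```

Call:
{"op": "arm_command", "data": {
  "plan": [
    [[0,0,0,0,0,0,1],[0,0,0,0,0,0,1],[0,0,0,0,0,0,1],[0,0,0,0,0,0,1]]
  ]
}}

```text
time_s: 15.45
ee_pos: [0.4802, 0.2752, 0.2206]
eef_rot: [3.138, -0.002, 2.961]
force: [0.1, -0.4, 0.4]
grip_width: 0.025
grip_force: 0.0
```

```bash
python3 - <<'E'
from h import *
st()
o=ctrl.get_obs();C=R.from_euler('xyz',o['eef_rot'])
X=np.array([np.cos(np.radians(-100)),np.sin(np.radians(-100)),0])
p=o['ee_pos']*1000-[580.2,161,165];print('local',p@X,p@[-X[1],X[0],0],p[2])
r=110;p0=np.radians(-59.9)
for t in np.arange(0,2.2,.1).tolist()+[2.15]:
    s=X*r*(np.sin(p0+t)-np.sin(p0))+np.array([0,0,r*(np.cos(p0+t)-np.cos(p0))])
    print(round(t,2),C.inv().apply(s).round(1))
E
```

```text
t 15.45 p [480.2 275.2 220.6] a 79.7 yz 0.003 phi 0.2 q [ 0.45  0.31  1.52  0.    1.31 -0.94] F [ 0.1 -0.4  0.4] w 0.025 0.0
local -95.05581007316745 -118.33943975214878 55.636379636588174
0.0 [0. 0. 0.]
0.1 [-0.  -6.  -9.2]
0.2 [ -0.  -12.8 -17.9]
0.3 [ -0.1 -20.5 -25.7]
0.4 [ -0.1 -28.9 -32.8]
0.5 [ -0.1 -38.  -39. ]
0.6 [ -0.2 -47.6 -44.3]
0.7 [ -0.2 -57.8 -48.5]
0.8 [ -0.3 -68.3 -51.8]
0.9 [ -0.3 -79.  -53.9]
1.0 [ -0.4 -90.  -55. ]
1.1 [  -0.5 -101.   -55. ]
1.2 [  -0.5 -111.9  -53.9]
1.3 [  -0.6 -122.7  -51.7]
1.4 [  -0.7 -133.2  -48.4]
1.5 [  -0.7 -143.3  -44.2]
1.6 [  -0.8 -153.   -38.9]
1.7 [  -0.8 -162.   -32.7]
1.8 [  -0.9 -170.4  -25.6]
1.9 [  -1.  -178.1  -17.7]
2.0 [  -1.  -184.9   -9. ]
2.1 [  -1.1 -190.8    0.2]
2.15 [  -1.1 -193.4    5.1]
```

Call:
{"op": "arm_command", "data": {
  "plan": [
    [[0,0,0,0,0,0,1],[0,0,0,0,0,0,1],[0,0,0,0,0,0,1],[0,0,0,0,0,0,1],[0,0,0,0,0,0,1],[0,-0.004,-0.0061,0,0,0,1],[0,-0.008,-0.0123,0,0,0,1]]
  ],
  "squeeze": 20
}}

```text
time_s: 16.15
ee_pos: [0.4789, 0.2685, 0.2289]
eef_rot: [3.14, -0.003, 2.961]
force: [3.2, -5.6, -10.9]
grip_width: 0.015
grip_force: 20.0
```

Converted, -51.8 mm / 750 = -0.0691, -46.6 mm / 750 = -0.0621.

Call:
{"op": "arm_command", "data": {
  "plan": [
    [[0,-0.0045,-0.0059,0,0,0,1],[0,-0.0091,-0.0116,0,0,0,1],[0,-0.0141,-0.0169,0,0,0,1],[0,-0.0193,-0.022,0,0,0,1],[0,-0.0248,-0.0269,0,0,0,1],[0,-0.0305,-0.0315,0,0,0,1],[0,-0.0365,-0.0357,0,0,0,1],[0,-0.0427,-0.0397,0,0,0,1],[0,-0.0491,-0.0435,0,0,0,1],[0,-0.0555,-0.0468,0,0,0,1],[-0.0001,-0.0621,-0.0497,0,0,0,1],[-0.0003,-0.0691,-0.0524,0,0,0,1]]
  ]
}}

```text
time_s: 17.35
ee_pos: [0.4706, 0.2197, 0.272]
eef_rot: [3.132, 0.002, 2.963]
force: [1.1, 11.5, 10.2]
grip_width: 0.0154
grip_force: 20.0
```

```bash
python3 - <<'E'
from h import *
st()
X=np.array([np.cos(np.radians(-100)),np.sin(np.radians(-100)),0])
p=ctrl.get_obs()['ee_pos']*1000-[580.2,161,165];l=p@X;print(l,p@[-X[1],X[0],0],np.hypot(l,p[2]),np.arctan2(l,p[2])+np.radians(59.9))
E
```

```text
t 17.35 p [470.6 219.7 272. ] a 79.7 yz 0.01 phi 0.6 q [ 0.36  0.19  1.54  0.01  1.4  -1.03] F [ 1.1 11.5 10.2] w 0.0154 20.0
-38.81784186193123 -118.10470636403802 113.85892342799985 0.697546989113093
```

Converted, -64.9 mm / 750 = -0.0865, -59.5 mm / 750 = -0.0793.

Call:
{"op": "arm_command", "data": {
  "plan": [
    [[0,-0.0071,-0.0043,0,0,0,1],[0,-0.014,-0.0071,0,0,0,1],[0,-0.0212,-0.0085,0,0,0,1],[0,-0.0283,-0.0099,0,0,0,1],[0,-0.0356,-0.0108,0,0,0,1],[0,-0.0429,-0.0113,0,0,0,1],[-0.0001,-0.0503,-0.0115,0,0,0,1],[-0.0001,-0.0576,-0.0113,0,0,0,1],[-0.0003,-0.0649,-0.0108,0,0,0,1],[-0.0003,-0.0721,-0.0099,0,0,0,1],[-0.0004,-0.0793,-0.0085,0,0,0,1],[-0.0005,-0.0865,-0.0069,0,0,0,1]]
  ]
}}

```text
time_s: 18.55
ee_pos: [0.4589, 0.1549, 0.2758]
eef_rot: [3.135, 0.001, 2.962]
force: [-0.3, 5.8, 6.0]
grip_width: 0.0152
grip_force: 20.0
```

```bash
python3 - <<'E'
from h import *
st()
X=np.array([np.cos(np.radians(-100)),np.sin(np.radians(-100)),0])
p=ctrl.get_obs()['ee_pos']*1000-[580.2,161,165];l=p@X;print(l,p@[-X[1],X[0],0],np.hypot(l,p[2]),np.arctan2(l,p[2])+np.radians(59.9))
E
```

```text
t 18.55 p [458.9 154.9 275.8] a 79.7 yz 0.007 phi 0.4 q [ 0.25  0.11  1.63  0.01  1.4  -1.15] F [-0.3  5.8  6. ] w 0.0152 20.0
27.068055482100984 -118.37489738373489 114.07219757506029 1.285026212083003
```

Converted, -55.4 mm / 750 = -0.0739, -51.7 mm / 750 = -0.0689.

Call:
{"op": "arm_command", "data": {
  "plan": [
    [[0,-0.0071,0.0021,0,0,0,1],[0,-0.014,0.0044,0,0,0,1],[0,-0.0208,0.0072,0,0,0,1],[0,-0.0275,0.01,0,0,0,1],[0,-0.034,0.0135,0,0,0,1],[0,-0.0404,0.0171,0,0,0,1],[-0.0001,-0.0465,0.0212,0,0,0,1],[-0.0001,-0.0524,0.0253,0,0,0,1],[-0.0003,-0.0581,0.03,0,0,0,1],[-0.0003,-0.0636,0.0348,0,0,0,1],[-0.0004,-0.0689,0.04,0,0,0,1],[-0.0005,-0.0739,0.0453,0,0,0,1]]
  ]
}}

```text
time_s: 19.75
ee_pos: [0.4492, 0.0994, 0.2395]
eef_rot: [3.138, -0.002, 2.962]
force: [-0.0, 4.9, 4.7]
grip_width: 0.0154
grip_force: 20.0
```

Converted, 23.8 mm / 750 = 0.0317, 22.8 mm / 750 = 0.0304.

Call:
{"op": "arm_command", "data": {
  "plan": [
    [[0,-0.0045,0.0057,0,0,0,1],[0,-0.0091,0.0116,0,0,0,1],[0,-0.0132,0.0177,0,0,0,1],[0,-0.0169,0.0239,0,0,0,1],[0,-0.0204,0.0304,0,0,0,1],[0,-0.0211,0.0317,0,0,0,1],[0,-0.0211,0.0317,0,0,0,1],[0,-0.0211,0.0317,0,0,0,1],[0,-0.0211,0.0317,0,0,0,1],[0,-0.0211,0.0317,0,0,0,1]]
  ]
}}

```text
time_s: 20.75
ee_pos: [0.4464, 0.0841, 0.2157]
eef_rot: [3.139, -0.002, 2.961]
force: [2.2, -0.7, -1.8]
grip_width: 0.0156
grip_force: 20.0
```

```bash
python3 - <<'E'
from h import *
st()
X=np.array([np.cos(np.radians(-100)),np.sin(np.radians(-100)),0])
p=ctrl.get_obs()['ee_pos']*1000-[580.2,161,165];l=p@X;print(l,p@[-X[1],X[0],0],np.hypot(l,p[2]),np.arctan2(l,p[2])+np.radians(59.9))
a,_=cams.camera('top');b,_=cams.camera('scene')
cv2.imwrite('pics/t1.png',np.hstack([cv2.resize(a[130:260,140:310],(400,306)),cv2.resize(b[140:270,170:340],(400,306))]))
E
```

```text
t 20.75 p [446.4  84.1 215.7] a 79.7 yz 0.003 phi 0.2 q [ 0.1   0.09  1.79  0.    1.26 -1.29] F [ 2.2 -0.7 -1.8] w 0.0156 20.0
99.00020739294803 -118.44042590530054 111.24518711657515 2.142639517492182
```

View pics/t1.png

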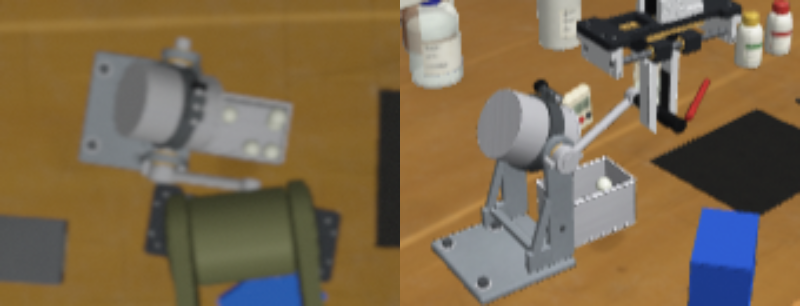

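Four balls show in the box, at (230,116), (277,118), (252,149) and (272,151). The fifth may be hidden beneath the spout. I'll wait briefly at the end stop, then swing back.

Converted, 50.6 mm / 750 = 0.0675, -44.7 mm / 750 = -0.0596.

Call:
{"op": "arm_command", "data": {
  "plan": [
    [[0,0,0,0,0,0,1],[0,0,0,0,0,0,1],[0,0,0,0,0,0,1],[0,0,0,0,0,0,1],[0,0,0,0,0,0,1],[0,0.0041,-0.0075,0,0,0,1],[0,0.012,-0.0197,0,0,0,1],[0,0.0211,-0.0313,0,0,0,1],[0,0.0313,-0.0419,0,0,0,1],[0,0.0425,-0.0513,0,0,0,1],[0,0.0545,-0.0596,0,0,0,1],[0,0.0675,-0.0667,0,0,0,1]]
  ]
}}

```text
time_s: 22.05
ee_pos: [0.4554, 0.1338, 0.2677]
eef_rot: [3.14, -0.001, 2.961]
force: [-3.4, -8.9, 7.6]
grip_width: 0.0151
grip_force: 20.0
```

```bash
python3 - <<'E'
from h import *
st()
a,_=cams.camera('top')
g=a[130:260,140:310].astype(int);m=((a.min(2)>175)).astype(np.uint8);k=np.zeros_like(m);k[160:215,215:275]=1;m*=k
n,l,s,c=cv2.connectedComponentsWithStats(m);print(s[1:].tolist(),c[1:].round(0).tolist())
cv2.imwrite('pics/t2.png',cv2.resize(a[150:220,190:280],(720,560),interpolation=cv2.INTER_CUBIC))
E
```

```text
t 22.05 p [455.4 133.8 267.7] a 79.7 yz 0.002 phi 0.1 q [ 0.21  0.1   1.66  0.    1.38 -1.18] F [-3.4 -8.9  7.6] w 0.0151 20.0
[[257, 179, 2, 3, 4], [246, 193, 2, 2, 3], [254, 194, 3, 2, 4]] [[258.0, 180.0], [247.0, 193.0], [255.0, 195.0]]
```

Converted, 122.8 mm / 750 = 0.1637, 114.4 mm / 750 = 0.1525.

Call:
{"op": "arm_command", "data": {
  "plan": [
    [[0,0.0135,-0.0056,0,0,0,1],[0,0.0275,-0.01,0,0,0,1],[0,0.0419,-0.0129,0,0,0,1],[0,0.0564,-0.0144,0,0,0,1],[0.0003,0.0711,-0.0144,0,0,0,1],[0.0004,0.0857,-0.0129,0,0,0,1],[0.0005,0.1,-0.0101,0,0,0,1],[0.0007,0.114,-0.0057,0,0,0,1],[0.0008,0.1276,0,0,0,0,1],[0.0009,0.1404,0.0076,0,0,0,1],[0.0009,0.1525,0.016,0,0,0,1],[0.0009,0.1637,0.026,0,0,0,1]]
  ]
}}

```text
time_s: 23.3
ee_pos: [0.4768, 0.2556, 0.2463]
eef_rot: [3.138, -0.002, 2.962]
force: [2.4, -4.3, 2.0]
grip_width: 0.0151
grip_force: 20.0
```

Call:
{"op": "arm_command", "data": {
  "plan": [
    [[0,0.0053,0.0053,0,0,0,1],[0,0.0103,0.0107,0,0,0,1],[0,0.0149,0.0167,0,0,0,1],[0,0.0193,0.0227,0,0,0,1],[0,0.0233,0.0293,0,0,0,1],[0,0.0273,0.0353,0,0,0,1],[0,0.03,0.0393,0,0,0,1],[0,0.03,0.0393,0,0,0,1],[0,0.03,0.0393,0,0,0,1]]
  ]
}}

```text
time_s: 24.2
ee_pos: [0.4816, 0.2735, 0.2188]
eef_rot: [-3.139, 0.001, 2.96]
force: [-4.8, -36.3, 19.6]
grip_width: 0.0156
grip_force: 20.0
```

```bash
python3 - <<'E'
from h import *
st()
X=np.array([np.cos(np.radians(-100)),np.sin(np.radians(-100)),0])
p=ctrl.get_obs()['ee_pos']*1000-[580.2,161,165];l=p@X;print(l,p@[-X[1],X[0],0],np.hypot(l,p[2]),np.arctan2(l,p[2])+np.radians(59.9))
E
```

```text
t 24.2 p [481.6 273.5 218.8] a 79.6 yz -0.003 phi -0.2 q [ 0.45  0.31  1.52 -0.    1.31 -0.94] F [ -4.8 -36.3  19.6] w 0.0156 20.0
-93.63029642173939 -116.65138784923097 107.97544540706836 -0.003987559029742016
```

Converted, -130 mm / 750 = -0.1733, -110 mm / 750 = -0.1467.

Call:
{"op": "arm_command", "data": {
  "plan": [
    [[0,0,0,0,0,0,-1],[0,0,0,0,0,0,-1],[0,0,0,0,0,0,-1],[0,0,0,0,0,0,-1],[0,0,0,0,0,0,-1],[0,0,0,0,0,0,-1],[0,0,-0.04,0,0,0,-1],[0,0,-0.0933,0,0,0,-1],[0,0,-0.1467,0,0,0,-1],[0.0533,0,-0.1733,0,0,0,-1],[0.1067,0,-0.1733,0,0,0,-1],[0.1067,0,-0.1733,0,0,0,-1]]
  ]
}}

```text
time_s: 25.4
ee_pos: [0.3995, 0.2917, 0.3491]
eef_rot: [3.136, -0.0, 2.964]
force: [0.4, -0.4, -0.6]
grip_width: 0.0942
grip_force: 0.0
```

```bash
python3 - <<'E'
from h import *
st()
X=np.array([np.cos(np.radians(-100)),np.sin(np.radians(-100))]);Y=np.array([-X[1],X[0]])
def balls(n,im,P):
    l=P[...,:2]*1000-[580.2,161];lx,ly=l@X,l@Y;z=P[...,2]*1000
    b=(lx>24)&(lx<129)&(abs(ly)<32)&(z>8)&(z<45)
    print(n,'box balls px',b.sum(),'rimtop x',np.percentile(lx[(z>62)&(z<78)&(lx>0)&(lx<160)&(abs(ly)<60)],[1,99]).round(1))
    hi=((im.min(2)>120)&b).astype(np.uint8);_,_,s,c=cv2.connectedComponentsWithStats((b&(z>12)).astype(np.uint8),connectivity=4)
    for S,C in zip(s[1:],c[1:]):
        v,u=C[1],C[0];
        if S[4]>6:
            mm=(slice(S[1],S[1]+S[3]),slice(S[0],S[0]+S[2]));k=b[mm];print('  blob',S[4],S[2:4],lx[mm][k].mean().round(),ly[mm][k].mean().round(),z[mm][k].max().round())
    i=(np.hypot(lx,ly)<34)
    print('  pot inside z',np.percentile(z[i&(z>90)],[2,10,50]).round() if i.any() else None,'bright',(i&(im.min(2)>170)).sum())
    g=(im.max(2)<60)&(z>190)&(z<250)&(abs(lx+95)<40)&(ly<-70)&(ly>-170)
    print('  bar',g.sum(),np.median(lx[g]),np.median(z[g]))
im,d,P=cloud('top');balls('top',im,P)
np.save('t9',im)
old=np.load('two.npz');balls('old top',old['a'],old['P'])
im,d,P=cloud('scene');balls('scene',im,P);balls('old scene',old['b'],old['P2'])
E
```

```text
t 25.4 p [399.5 291.7 349.1] a 79.8 yz 0.005 phi 0.3 q [ 0.55  0.11  1.47  0.    1.56 -0.84] F [ 0.4 -0.4 -0.6] w 0.0942 0.0
top box balls px 202 rimtop x [ 22.1 131.8]
  blob 43 [8 7] 58.0 17.0 29.0
  blob 49 [ 8 10] 117.0 18.0 45.0
  blob 39 [7 7] 92.0 -19.0 30.0
  blob 41 [8 6] 117.0 -20.0 43.0
  pot inside z [114. 116. 119.] bright 0
  bar 157 -90.80170788973538 227.62877754358124Traceback (most recent call last):
  File "<stdin>", line 19, in <module>
  File "<stdin>", line 7, in balls
    return _quantile_unchecked(
        a, q, axis, out, overwrite_input, method, keepdims, weights)
    return _ureduce(a,
                    func=_quantile_ureduce_func,
    ...<5 lines>...
                    overwrite_input=overwrite_input,
                    method=method)
    r = func(a, **kwargs)
    result = _quantile(arr,
                       quantiles=q,
    ...<2 lines>...
                       out=out,
                       weights=wgt)
    slices_having_nans = np.isnan(arr[-1, ...])
                                  ~~~^^^^^^^^^
IndexError: index -1 is out of bounds for axis 0 with size 0
```

```bash
python3 - <<'E'
from h import *
X=np.array([np.cos(np.radians(-100)),np.sin(np.radians(-100))]);Y=np.array([-X[1],X[0]])
old=np.load('two.npz')
for n,(im,d,P) in(('now',cloud('top')),('old',(old['a'],0,old['P']))):
    l=P[...,:2]*1000-[580.2,161];r=np.hypot(l@X,l@Y);z=P[...,2]*1000
    i=(r<30)&(z>95)&(z<190);print(n,i.sum(),np.percentile(z[i],[2,50,80,98]).round(),'bright',(im.min(2)[i]>150).sum(),im.min(2)[i].max())
go(530,-110,300,-10,45)
E
```

```text
now 340 [115. 119. 121. 124.] bright 333 160
old 351 [115. 134. 138. 143.] bright 285 187
t 25.5 shift [-197.4 -372.1   46.3] rot [-0.61   0.611  1.479]
```

The pot is empty (nothing above its floor) and four balls show in the box. I'll look from the pouring side for the fifth.

Converted, -372 mm / 750 = -0.496, -300 mm / 750 = -0.4, 1.479 rad / 4 = 0.3698.

Call:
{"op": "arm_command", "data": {
  "plan": [
    [[-0.0533,-0.1,0.012,-0.015,0.015,0.035,-1],[-0.1067,-0.1493,0.012,-0.0275,0.0275,0.07,-1],[-0.1333,-0.2,0.012,-0.0425,0.0425,0.1025,-1],[-0.1467,-0.2493,0.012,-0.055,0.055,0.135,-1],[-0.16,-0.3,0.0133,-0.07,0.07,0.17,-1],[-0.1867,-0.3493,0.0133,-0.0825,0.0825,0.2025,-1],[-0.2,-0.4,0.0133,-0.0975,0.0975,0.235,-1],[-0.2267,-0.4493,0.0267,-0.11,0.11,0.27,-1],[-0.2533,-0.496,0.04,-0.125,0.125,0.3025,-1],[-0.2627,-0.496,0.0613,-0.1375,0.1375,0.335,-1],[-0.2627,-0.496,0.0613,-0.1525,0.1525,0.3698,-1],[-0.2627,-0.496,0.0613,-0.1525,0.1525,0.3698,-1]]
  ]
}}

```text
time_s: 26.7
ee_pos: [0.5295, -0.112, 0.2981]
eef_rot: [-3.134, -0.788, 1.382]
force: [0.4, 0.1, 0.3]
grip_width: 0.0938
grip_force: 0.0
```

```bash
python3 - <<'E'
from h import *
st()
im,d,P=cloud('wrist')
X=np.array([np.cos(np.radians(-100)),np.sin(np.radians(-100))]);Y=np.array([-X[1],X[0]])
l=P[...,:2]*1000-[580.2,161];lx,ly=l@X,l@Y;z=P[...,2]*1000
b=(lx>22)&(lx<130)&(abs(ly)<33)&(z>9)&(z<40)
print(b.sum(),np.percentile(lx[(z<6)&(lx>20)&(abs(ly)<30)],1) if ((z<6)&(lx>20)&(abs(ly)<30)).any() else None)
_,_,s,c=cv2.connectedComponentsWithStats(b.astype(np.uint8),connectivity=4)
for S in s[1:]:
    if S[4]>30:
        mm=(slice(S[1],S[1]+S[3]),slice(S[0],S[0]+S[2]));k=b[mm];print('blob',S.tolist(),lx[mm][k].mean().round(),ly[mm][k].mean().round(),np.percentile(z[mm][k],[50,95]).round(),im[mm][k].mean(0).round())
w=(im.min(2)>150)&(np.ptp(im,axis=2)<50)&(z>3)&(z<30)&~((lx>18)&(lx<135)&(abs(ly)<39))&(lx>-200)&(lx<300)&(abs(ly)<250)
_,_,s,c=cv2.connectedComponentsWithStats(w.astype(np.uint8));print('outside',[(S.tolist(),C.round().tolist()) for S,C in zip(s[1:],c[1:]) if S[4]>20])
E
```

```text
t 26.7 p [ 529.5 -112.   298.1] a -10.5 yz -0.005 phi 45.1 q [-0.59  0.36  1.45  0.71  1.68 -0.45] F [0.4 0.1 0.3] w 0.0938 0.0
519 25.823118589932704
blob [244, 157, 33, 41, 408] 47.0 -2.0 [22. 38.] [162. 162. 162.]
blob [264, 173, 11, 11, 94] 61.0 18.0 [21. 25.] [207. 213. 213.]
outside [([171, 113, 21, 5, 65], [182.0, 115.0]), ([234, 117, 7, 16, 42], [236.0, 124.0]), ([237, 140, 48, 25, 348], [258.0, 147.0]), ([376, 233, 8, 9, 36], [379.0, 237.0]), ([380, 241, 10, 10, 34], [384.0, 246.0]), ([386, 249, 11, 12, 36], [390.0, 255.0]), ([392, 260, 14, 10, 66], [398.0, 265.0])]
```

```bash
python3 - <<'E'
from h import *
im,d,P=cloud('wrist')
X=np.array([np.cos(np.radians(-100)),np.sin(np.radians(-100))]);Y=np.array([-X[1],X[0]])
l=P[...,:2]*1000-[580.2,161];lx,ly=l@X,l@Y;z=P[...,2]*1000
for t in(180,190,200):
    m=((im.min(2)>t)).astype(np.uint8);m[:100]=0;m[260:]=0;m[:,:200]=0;m[:,320:]=0
    _,_,s,c=cv2.connectedComponentsWithStats(m)
    print(t,[(S[2:].tolist(),C.round().tolist(),[float(round(f[int(C[1]),int(C[0])])) for f in(lx,ly,z)]) for S,C in zip(s[1:],c[1:]) if S[4]>15])
E
```

```text
180 [([9, 4, 33], [213.0, 101.0], [14.0, -72.0, 176.0]), ([9, 3, 27], [216.0, 109.0], [21.0, -68.0, 167.0]), ([25, 16, 49], [247.0, 151.0], [24.0, -25.0, 64.0]), ([3, 12, 17], [279.0, 163.0], [49.0, 34.0, 59.0]), ([41, 32, 964], [260.0, 184.0], [62.0, -1.0, 4.0]), ([2, 15, 19], [280.0, 182.0], [93.0, 33.0, 60.0])]
190 [([8, 2, 16], [212.0, 100.0], [13.0, -74.0, 177.0]), ([9, 3, 21], [216.0, 109.0], [21.0, -68.0, 168.0]), ([36, 32, 862], [260.0, 183.0], [62.0, -3.0, 3.0])]
200 [([31, 30, 657], [259.0, 182.0], [60.0, -3.0, 4.0])]
```

```bash
python3 - <<'E'
from h import *
X=np.array([np.cos(np.radians(-100)),np.sin(np.radians(-100))]);Y=np.array([-X[1],X[0]])
i=cams.camera_info('wrist');print('cam',np.linalg.inv(i['world_to_cam'])[:3,3].round(3))
for n in('wrist','top','scene'):
    im,d,P=cloud(n)
    l=P[...,:2]*1000-[580.2,161];lx,ly=l@X,l@Y;z=P[...,2]*1000
    print(n);
    for a in range(-30,30,6):
        row=[]
        for b in range(24,130,6):
            m=(ly>=a)&(ly<a+6)&(lx>=b)&(lx<b+6)&(z<60);row.append('%3.0f'%np.median(z[m]) if m.sum()>1 else '  .')
        print(*row)
E
```

```text
cam [ 0.52  -0.165  0.471]
wrist
 30   3   3   3   3   3   3   3   2   .  22  21  19   .   .   .   .  30
 19   3   4   4   4   3   3   3   .   .  24  24  20   .   .   .   .  31
 22   3   3   3   3   3   3   3   4   .  23  23  19   .   .   .   .  30
 19   3   3   3   3   3   3   3   3   4   3   4  16   .   .   .   .  33
  8   2   3   3   3   3   3   2   2   3   3   3   .   .   .   .   .  30
 12   3   4   3   3   3   4   3   2   3   3   4   .   .   .   .   .  35
 21   3   4   4  19  18  13   3   3   3   2   3   .   .   .   .   .  27
 23   3   3   .  23  24  22  13   4   2   3   4   .   .  43  44   .  31
 15   3   .   .  23  25  21   5   3   3   3   .   .   .  44  46   .  32
 16   3   3   .   .  19  10   3   3   2   3   .   .   .  44  46   .  31
top
  3   5   2   2   4   5   3   6   6   5  21  24  23   6  21  23  22   .
  3   3   5   3   6   3   3   6   4   7  27  25  21  15  23  26  19  11
  .   4   5   3   5   2   3   3   6   7  25  23  20   5  25  23  22   2
  .   .   3   6   3   6   5   4   2   5   6  17   4   3   5   8   5   5
  .   .   0   6   3   4   4   5   3   3   3   6   3   2
[... 402 characters left out ...]
   .   .   .   .   .   .   .   .   .   .   .   .   .
  .   .   .   .   .   .   .   .   .   .   .   .   .   .   .   .   .   .
  .   .   .   .   .   .   .   .   .   .   .   .   .   .   .   .   .   .
  .   .   .   .   .   .   .   .   .   .   .   .   .   .   .   .   .  56
  .   .   .   .   .   .   .   .   .   .   .   .   .   .   .   .   .  52
  .   .   .   .   .   .   .   .   .   .   .   .   .   .   .   .   .  51
  .   .   .   .   .   .   .   .   .   .   .   .   .   .  36  38   .  50
  .   .   .   .   .   .   .   .   .   .   .   .   .  33  39  45  41  42
  .   .   .   .   .   .   .   .   .   .   .   .   .  36  41   .   .  57
  .   .   .   .   .   .   .   .   .  38  34  29  47  25  30  51  45  47
```

The ball top at stand (118, 18) is 46 mm high, so one ball rests on another. That makes five in the box, with the pot empty and back on its stop.

```bash
python3 -c "
from station import ctrl
print(ctrl.hand_in())"
```

```text
the job is handed in; nothing more can be done
None
```

The job is handed in at about 27 s of the 72 s allowed: the box stands right way up under the spout with four balls visible and the fifth inferred beneath a stacked one, the emptied pot is back on its stop, the beaker and slide box were never touched, and I viewed 11 pictures, one over the limit of 10.

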